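# Seat the keyed turntable of a sample rotator

## Robot

A 6-joint arm with a two-finger parallel gripper is mounted at the origin on a cart in front of the work surface, level with it; the furniture and walls round the work are solid. World frame = base frame: x ahead of the robot, y to its left, z up, the work surface at z = 0. Lengths are in m, angles in rad, forces in N, time in s.
With the tool pointing down it reaches from about 0.35 to 0.775 m from the base axis. Payload 5.5 kg.
Tool frame: the origin (TCP) lies at the very end of the fingers, on their centre line; the grasp point (between the pads) lies 19 mm behind it; x points along the fingers, y is the direction in which the jaws open and shut, and the axes are right-handed (so a half turn about x gives the same grasp; the last joint's range is limited). The gripper opens to 85 mm and grips with 20 to 120 N. Pads are 22 mm wide; open, the fingers measure 114 mm over their backs; the gripper's body (76 mm by 85 mm) begins 54 mm behind the grasp point. The pads swing forward as they close: fully open they stand 13 mm farther back than shut.
Start: joints at [-1.478, 0.313, 0.046, 1.304, 0, 1.431], TCP at [0.133, -0.56, 0.231] pointing down, gripper open.
Joint ranges: [-2.76, 2.76], [-0.86, 1.69], [-1.03, 1.26], [-2.2, 2.34], [-1.47, 1.5], [-3.14, 3.14]. Speed limits (rad/s): [2.57, 2.57, 3.14, 3.14, 3.14, 3.14].

## Interface

Orientations are given as a unit quaternion [w, x, y, z].
In Python, from workcell import env gives the robot as it stands.
- The arm moves only by the tool drive_tool, never from a script. Its argument "plan" is a list that holds one entry, the list of rows, each a list of 7 numbers: the shift along the tool's x, y, z in cm, then the turn, a rotation vector about the tool's x, y, z in degrees, then the opening, from 0 (shut) to 1 (fully open). In form: [[[tx, ty, tz, wx, wy, wz, fingers], ...]]. A call has exactly 5 rows; each row shifts and turns the commanded pose from where the row before left it, along the tool's axes as they then stand; what a row does not reach is not made up. A row lasts 1/12 s, in which the tool goes at most 41.7 mm and 7.16 degrees, less where a joint would pass 70% of its speed; a pose out of reach is approached as far as the arm can. A call with a gripper value outside its range is refused whole. The fingers move at their own pace and stop on an object; "squeeze" is the grip in N (left out, the last holds). Time passes only in rows, so rows that do not move let the fingers close, or fill a call up. It gives the time, the measured TCP pose, the force and the opening at its end, in the units of the state.
- env.get_state(): the state, without advancing time (a new reading comes with each control period).
- env.read_camera(name): name is "scene" or "top"; returns the picture (420x560x3 uint8, red, green, blue); there is no depth.
- env.camera_model(name): a dict with "camera_matrix" (3x3 intrinsics, pixels), "k1" (the pictures are not rectified: a ray, as slopes to the right and down, at radius r is drawn at 1 + k1 r^2 times it, then the intrinsics apply), "camera_from_world" (4x4, takes a point from world to camera coordinates). Camera axes: x right, y down, z forward; pixel columns grow to the right and rows downward; lengths in m; the calibration is good to about 2 mm. A picture is of the moment at which its call begins. camera_model takes no time and is no camera call.
- env.hand_in(): hands the job in, once; it reports no verdict.
The state is a dict: "clock": time; "joint_pos": joint angles; "qvel": joint speeds; "tau": joint torques, N m; "tcp_pos": TCP position; "orientation": TCP orientation; "wrist_force": force on the tool from outside, world axes, zero at the start; "ft_torque": the same for the moment, N m; "finger_gap": finger opening in m.
Only numpy, scipy, OpenCV 4.12 (cv2) and the standard library are available. Lean on these libraries where they do the work, as an engineer would, in place of code of your own. Each camera call takes 0.05 s, during which the arm holds its last target.

## Task

The white turntable lies loose on the spindle of the grey sample rotator, with its red-edged notch away from the drive pin. Push it round by its finger posts with a fingertip until the notch stands over the brass pin, then press gently on the green hub until the turntable is fully home over the pin. Do not lift or squeeze the turntable and leave the other things on the bench where they are.

Things in the scene. Friction and masses are not known exactly. Their poses are not given: they have to be found in the camera images.
- rotator_base: Fixed grey round housing of the sample rotator, 148 mm across, its top face 40 mm above the bench. Origin at the centre of its underside on the bench; z up. Its -x axis points from the centre to the drive pin. A steel spindle 16 mm thick stands in its middle inside the turntable's bore, up to 61 mm above the bench. A yellow line on the housing marks the direction of the pin.
- pin (a point): Tip of the brass drive pin on the rotator base: upright, 10 mm in diameter, 64 mm from the centre, tip 52.5 mm above the bench with a small cone. Its outer half shows beyond the turntable's rim.
- turntable: Loose white keyed disc, 128 mm across, 12 mm thick, about 0.3 kg, 1 mm of play all round the spindle. Origin at the centre of its underside, z up; its -x axis points from the centre to its notch. Underside 54 mm above the bench at the start, 44 mm when home. Pushed round the spindle either way it turns with light friction and stops when the push stops.
- notch (a point): Middle of the mouth of the notch in the turntable's rim, at the underside, 64 mm from the centre. The notch is 16 mm wide and 10 mm deep radially, goes right through the disc and is edged with red paint on top: 3 mm to spare on either side of the pin.
- hub_top (a point): Centre of the flat top of the turntable's green hub, the place to press: 40 mm across, 22 mm above the disc's underside (10 mm above its top face, so lower than the posts), sides sloping to 52 mm at the foot.
- jar_mid (a point): Bystander: white sample jar with pale cap, 60 mm across, 85 mm tall; the point is at its centre.
- marker_mid (a point): Bystander: white marker with black cap lying down, 132 mm long, 16 mm thick; the point is at its centre.
- rubber_stopper_mid (a point): Bystander: red-brown rubber stopper, 34 mm across, 26 mm tall; the point is at its centre.
- post (a point): Top of one of four equal grey upright finger posts on the turntable: 12 mm in diameter, 24 mm tall above the disc's top face, 43 mm from the centre, at 45, 135, 225 and 315 degrees from the notch (this one 45 degrees counterclockwise from it, seen from above).
- friction_collar (a joint): Black collar, 88 mm across, round the spindle under the turntable, which rests on it. Value: how far it is pushed down, 0 at the start, 0.010 m when the turntable is home. About 9 N of friction hold it where it is pushed: press with 5 to 8 N. The turntable goes down only with its notch over the pin; elsewhere it stops on the pin after 1.5 mm.
- bottle_mid (a point): Bystander: reagent bottle with red cap, 48 mm across, 90 mm tall; the point is at its centre.
- bench_timer_mid (a point): Bystander: small pale lab timer lying flat, 64 x 64 x 20 mm; the point is at its centre.
- cord (a point): A point on a fixed grey cord that hangs slanting over the left half of the bench and is solid: keep the arm clear of it. It runs straight from the bench at x 0.66, y 0.04 up through this point (x 0.52, y 0.12, 0.25 m up) and x 0.39, y 0.22 at 0.55 m to x 0.22, y 0.39 at 1.2 m. With the tool drawn in to 0.3 m from the base axis the arm swings past underneath.

How it is judged:
On the way:
1. the notch stands over the pin while the turntable is still up (horizontal distance between notch and pin below 0.007 m and z of turntable in the frame of rotator_base above 0.0475 m).
At the end, for the whole second after the job is handed in: The turntable lies level (within 0.04 rad) and at rest on the rotator, its underside less than 45.8 mm above the bench (fully home is 44 mm), with the notch's mouth within 6 mm of the pin, seen from above (z of turntable in the frame of rotator_base below 0.0458 m and horizontal distance between notch and pin below 0.006 m and angle between turntable's own z axis and vertical below 0.04 rad and linear speed of turntable below 0.02 m/s); the robot touches nothing.
It fails at once if the turntable is lifted: its underside more than 62 mm above the bench (height (world z) of turntable above 0.062 m).
It fails at once if the turntable is squeezed or pressed hard: more than 50 N from the fingers (contact force between the fingers and turntable above 50 N).
It fails at once if a bystander is moved by more than 20 mm (distance of any of bottle_mid, jar_mid, marker_mid, rubber_stopper_mid, bench_timer_mid from where it was at the start of the episode above 0.02 m).
It also fails if it takes over 72 s, if anything falls off the work surface, if the arm or the gripper's body presses on something with over 40 N, if the wrist force passes 120 N, or if a joint passes its speed limit or range.

## Working session

There is one attempt and no reset: what is moved stays moved. The work goes in short steps, Python scripts to look and compute and a tool call to move; the robot and the scene stay as the last step left them, time stands still between calls to the robot, and variables do not carry over. Pictures are saved under pics/ and viewed, and the job is handed in when it is done.

Besides the shell and the picture viewer there is one more tool, called as a command line: name --argument value ..., lists and objects as JSON in quotes. drive_tool: Moves the arm, as the interface text tells. Its arguments: {"type":"object","properties":{"plan":{"type":"array","items":{"type":"array","items":{"type":"array","items":{"type":"number"}}}},"squeeze":{"type":"number"}},"required":["plan"]}

```bash
mkdir -p pics; ls; python3 - <<'E'
from workcell import env
import cv2
for n in ("scene","top"):
    im=env.read_camera(n); cv2.imwrite(f"pics/{n}0.png",im[:,:,::-1])
    m=env.camera_model(n); print(n,m)
print(env.get_state())
E
```

```text
pics
scene {'camera_matrix': array([[535.26879257,   0.        , 285.66356979],
       [  0.        , 535.26879257, 209.54270908],
       [  0.        ,   0.        ,   1.        ]]), 'k1': 0.04056236571932462, 'camera_from_world': array([[-0.80049167, -0.5992812 ,  0.00866776,  0.40814604],
       [-0.4563948 ,  0.60012926, -0.65692363,  0.42390108],
       [ 0.3884802 , -0.52981781, -0.7539073 ,  1.16934802],
       [ 0.        ,  0.        ,  0.        ,  1.        ]])}
top {'camera_matrix': array([[407.02685638,   0.        , 279.66333248],
       [  0.        , 407.02685638, 207.82600652],
       [  0.        ,   0.        ,   1.        ]]), 'k1': 0.006372618850024302, 'camera_from_world': array([[ 0.01381216, -0.99986171, -0.00926149, -0.08858338],
       [-0.98698922, -0.01214926, -0.16032677,  0.58489055],
       [ 0.16019208,  0.01135545, -0.98702054,  1.32528884],
       [ 0.        ,  0.        ,  0.        ,  1.        ]])}
{'clock': 0.1, 'joint_pos': array([-1.47757752e+00,  3.13914389e-01,  4.50777030e-02,  1.30362431e+00,
       -2.45294964e-05,  1.43120189e+00]), 'qvel': array([-7.40869439e-04, -1.95118039e-03,  2.45514125e-03,  1.28793370e-03,
       -2.14712611e-04,  2.80828111e-06]), 'tau': array([ 2.41399379e-03, -4.81726885e+01,  2.99242598e+01,  1.28439622e-02,
       -1.78183109e-04, -4.24933390e-06]), 'tcp_pos': array([ 0.13260353, -0.55901384,  0.23049818]), 'orientation': array([ 0.08153753,  0.70232609,  0.08271471, -0.70231614]), 'wrist_force': array([ 0.16724766, -0.05282182, -0.74658416]), 'ft_torque': array([ 0.03206694, -0.03902591, -0.04169425]), 'finger_gap': 0.08535403887896628}
```

View pics/scene0.png

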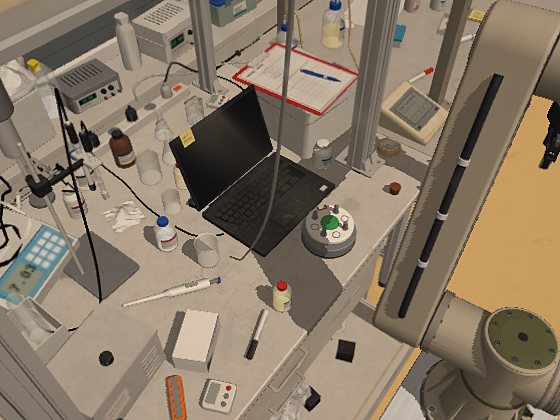

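View pics/top0.png

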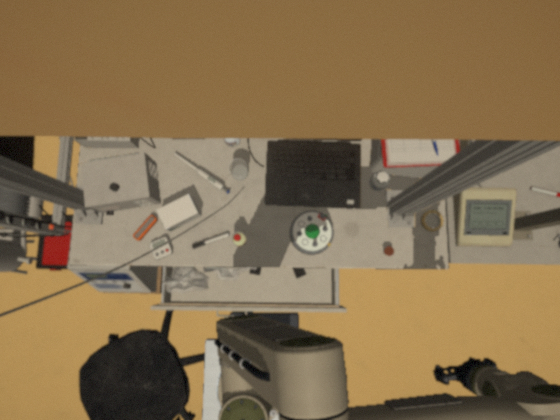

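```bash
cat > h.py <<'E'
import numpy as np, cv2
from workcell import env
def proj(n,P):
    m=env.camera_model(n);K=m["camera_matrix"];T=m["camera_from_world"]
    P=np.atleast_2d(P); c=P@T[:3,:3].T+T[:3,3]; s=c[:,:2]/c[:,2:]
    s=s*(1+m["k1"]*(s**2).sum(1,keepdims=True)); return s*[K[0,0],K[1,1]]+K[:2,2]
def ray(n,uv):
    m=env.camera_model(n);K=m["camera_matrix"];T=m["camera_from_world"]
    d=(np.array(uv,float)-K[:2,2])/[K[0,0],K[1,1]]; s=d.copy()
    for _ in range(20): s=d/(1+m["k1"]*(s@s))
    R=T[:3,:3]; return -R.T@T[:3,3], R.T@np.array([*s,1])
def atz(n,uv,z):
    o,d=ray(n,uv); return o+d*(z-o[2])/d[2]
def crop(n,im,u,v,w,h,k,name):
    c=im[v:v+h,u:u+w]; c=cv2.resize(c,None,fx=k,fy=k,interpolation=cv2.INTER_CUBIC); 
    for i in range(0,w,10): cv2.putText(c,str(u+i),(i*k,8),0,.3,(255,0,255),1); cv2.line(c,(i*k,10),(i*k,14),(255,0,255),1)
    for i in range(0,h,10): cv2.putText(c,str(v+i),(0,i*k+4),0,.3,(255,0,255),1)
    cv2.imwrite(name,c[:,:,::-1])
E
python3 - <<'E'
from h import *
a=cv2.imread("pics/scene0.png")[:,:,::-1].copy();b=cv2.imread("pics/top0.png")[:,:,::-1].copy()
crop("s",a,295,195,70,65,9,"pics/sc0.png");crop("t",b,280,200,65,60,10,"pics/tc0.png")
E
```

```text
(no output)
```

View pics/sc0.png

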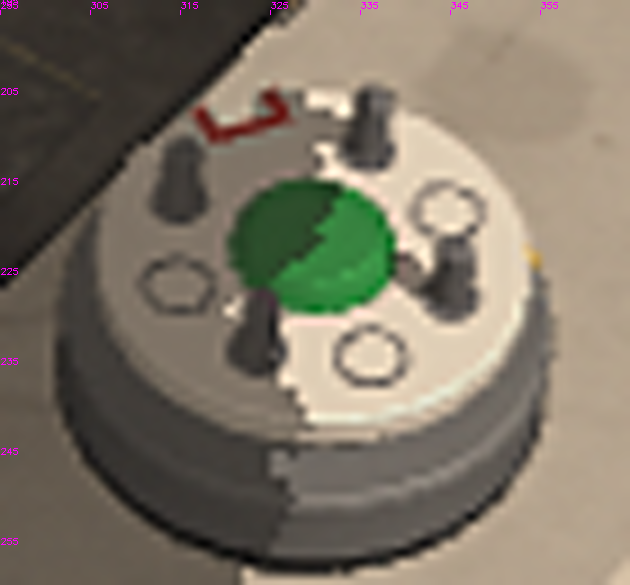

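View pics/tc0.png

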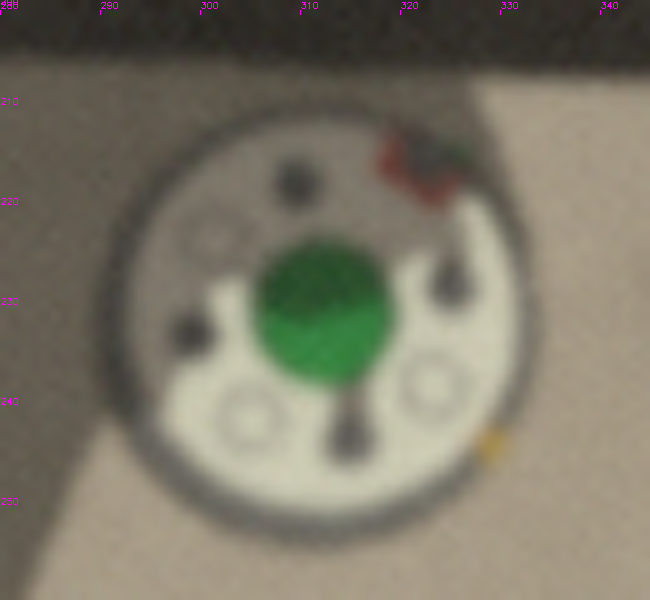

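```bash
python3 - <<'E'
from h import *
from scipy.optimize import least_squares
np.set_printoptions(precision=4,suppress=True)
# posts tops (read), scene & top; center c, angle a
print("hub", atz("top",(312.2,231.0),.070), atz("scene",(329.5,222.3),.070))
print("pin", atz("top",(329.2,244.2),.050), atz("scene",(354.2,223.2),.050))
print("notch", atz("top",(322.8,217.2),.066), atz("scene",(321.5,208.5),.066))
for uv in [(309.5,218),(325,227.5),(299,233),(314.5,243.5)]: print("post top", atz("top",uv,.082))
for uv in [(336.5,205.5),(315.5,211.5),(346,222),(324.5,228)]: print("post scene", atz("scene",uv,.090))
for n,uv in [("bottle",(240,239)),("jar",(381,180)),("stopper",(388,249)),("marker",(211,240)),("timer",(162,246))]: print(n,atz("top",uv,.04))
E
```

```text
hub [ 0.5065 -0.189   0.07  ] [ 0.5069 -0.1881  0.07  ]
pin [ 0.4655 -0.2466  0.05  ] [ 0.4605 -0.2403  0.05  ]
notch [ 0.5532 -0.2242  0.066 ] [ 0.5528 -0.2184  0.066 ]
post top [ 0.5478 -0.1793  0.082 ]
post top [ 0.5172 -0.2298  0.082 ]
post top [ 0.4982 -0.1453  0.082 ]
post top [ 0.4648 -0.1956  0.082 ]
post scene [ 0.5163 -0.2331  0.09  ]
post scene [ 0.5488 -0.1819  0.09  ]
post scene [ 0.4653 -0.2002  0.09  ]
post scene [ 0.4984 -0.1498  0.09  ]
bottle [0.4797 0.0505 0.04  ]
jar [ 0.6877 -0.4257  0.04  ]
stopper [ 0.4529 -0.4428  0.04  ]
marker [0.4751 0.1476 0.04  ]
timer [0.4529 0.3108 0.04  ]
```

```bash
python3 - <<'E'
from h import *
from scipy.spatial.transform import Rotation as R
q=env.get_state()["orientation"]; M=R.from_quat(np.r_[q[1:],q[0]]).as_matrix(); print(M.round(3))
print("az y",np.degrees(np.arctan2(M[1,1],M[0,1])),"az z",np.degrees(np.arctan2(M[1,2],M[0,2])))
# overlay model for pin angle check
c=np.array([.507,-.189]); 
for a in (-124,-126,-128,-130,-132):
    d=np.array([np.cos(np.radians(a)),np.sin(np.radians(a))])
    for r,z in ((.069,.05),(.064,.0525),(.069,.04),(.074,.04)): print(a,r,z,proj("top",[*(c+r*d),z])[0].round(1),proj("scene",[*(c+r*d),z])[0].round(1))
E
```

```text
[[-0.     0.231 -0.973]
 [ 0.002 -0.973 -0.231]
 [-1.    -0.002 -0.   ]]
az y -76.66077295105812 az z -166.6607925743764
-124 0.069 0.05 [329.1 243.3] [352.9 220.5]
-124 0.064 0.0525 [327.9 242.4] [351.2 220.4]
-124 0.069 0.04 [328.7 243.5] [352.5 222.9]
-124 0.074 0.04 [330.  244.4] [354.2 222.4]
-126 0.069 0.05 [328.6 243.9] [353.2 221.1]
-126 0.064 0.0525 [327.5 242.9] [351.6 221. ]
-126 0.069 0.04 [328.3 244.1] [352.8 223.5]
-126 0.074 0.04 [329.5 245. ] [354.5 223.1]
-128 0.069 0.05 [328.2 244.5] [353.5 221.8]
-128 0.064 0.0525 [327.1 243.5] [351.9 221.6]
-128 0.069 0.04 [327.9 244.7] [353.1 224.2]
-128 0.074 0.04 [329.1 245.6] [354.9 223.8]
-130 0.069 0.05 [327.8 245. ] [353.8 222.5]
-130 0.064 0.0525 [326.7 244. ] [352.1 222.2]
-130 0.069 0.04 [327.4 245.3] [353.4 224.8]
-130 0.074 0.04 [328.6 246.2] [355.2 224.5]
-132 0.069 0.05 [327.3 245.6] [354.1 223.2]
-132 0.064 0.0525 [326.2 244.5] [352.4 222.8]
-132 0.069 0.04 [327.  245.8] [353.7 225.5]
-132 0.074 0.04 [328.1 246.8] [355.5 225.2]
```

drive_tool --plan '[[[0, 0, 0, -6.65, 0, 0, 0], [0, 0, 0, -6.65, 0, 0, 0], [0, 0, 0, -6.65, 0, 0, 0], [0, 0, 0, -6.65, 0, 0, 0], [0, 0, 0, -6.65, 0, 0, 0]]]' --squeeze 20

```text
clock: 0.52
tcp_pos: [0.1326, -0.5592, 0.2308]
orientation: [0.281, 0.649, 0.282, -0.649]
wrist_force: [0.4, -0.1, 0.8]
finger_gap: 0.0252
```

drive_tool --plan '[[[0, 0, 0, -6.65, 0, 0, 0], [0, 0, 0, -6.65, 0, 0, 0], [0, 0, 0, -6.65, 0, 0, 0], [0, 0, 0, -6.65, 0, 0, 0], [0, 0, 0, -6.65, 0, 0, 0]]]'

```text
clock: 0.93
tcp_pos: [0.1326, -0.5592, 0.2308]
orientation: [0.455, 0.541, 0.456, -0.541]
wrist_force: [0.6, -0.1, -0.2]
finger_gap: 0.0002
```

drive_tool --plan '[[[0, 0, 0, -6.65, 0, 0, 0], [0, 0, 0, -6.65, 0, 0, 0], [0, 0, 0, -6.65, 0, 0, 0], [0, 0, 0, -6.65, 0, 0, 0], [0, 0, 0, -6.65, 0, 0, 0]]]'

```text
clock: 1.35
tcp_pos: [0.1326, -0.5592, 0.2308]
orientation: [0.591, 0.388, 0.591, -0.388]
wrist_force: [-0.2, -0.3, -0.2]
finger_gap: 0.0002
```

drive_tool --plan '[[[0, 0, 0, -6.65, 0, 0, 0], [0, 0, 0, -6.65, 0, 0, 0], [0, 0, 0, -6.65, 0, 0, 0], [0, 0, 0, -6.65, 0, 0, 0], [0, 0, 0, -6.65, 0, 0, 0]]]'

```text
clock: 1.77
tcp_pos: [0.1326, -0.5592, 0.2308]
orientation: [0.677, 0.203, 0.678, -0.202]
wrist_force: [-0.4, 0.2, -0.6]
finger_gap: 0.0002
```

drive_tool --plan '[[[0, 2.7, 0.5, 0, 0, 0, 0], [0, 2.7, 0.5, 0, 0, 0, 0], [0, 2.7, 0.5, 0, 0, 0, 0], [0, 2.7, 0.5, 0, 0, 0, 0], [0, 2.7, 0.5, 0, 0, 0, 0]]]'

```text
clock: 2.18
tcp_pos: [0.2288, -0.4597, 0.2308]
orientation: [0.677, 0.205, 0.677, -0.205]
wrist_force: [0.2, -0.2, -0.5]
finger_gap: -0.0001
```

drive_tool --plan '[[[0, 2.7, 0.5, 0, 0, 0, 0], [0, 2.7, 0.5, 0, 0, 0, 0], [0, 2.7, 0.5, 0, 0, 0, 0], [0, 2.7, 0.5, 0, 0, 0, 0], [0, 2.7, 0.5, 0, 0, 0, 0]]]'

```text
clock: 2.6
tcp_pos: [0.3245, -0.3612, 0.231]
orientation: [0.677, 0.205, 0.677, -0.205]
wrist_force: [-0.4, -0.0, 1.2]
finger_gap: -0.0002
```

drive_tool --plan '[[[0, 2.7, 0.5, 0, 0, 0, 0], [0, 2.7, 0.5, 0, 0, 0, 0], [0, 2.7, 0.5, 0, 0, 0, 0], [0, 2.7, 0.5, 0, 0, 0, 0], [0, 2.7, 0.5, 0, 0, 0, 0]]]'

```text
clock: 3.02
tcp_pos: [0.4201, -0.2627, 0.231]
orientation: [0.677, 0.205, 0.677, -0.205]
wrist_force: [0.1, -0.3, -0.5]
finger_gap: 0.0
```

drive_tool --plan '[[[0, 2.7, 0.5, 0, 0, 0, 0], [0, 2.7, 0.5, 0, 0, 0, 0], [0, 2.7, 0.5, 0, 0, 0, 0], [0, 0, 0, 0, 0, 0, 0], [0, 0, 0, 0, 0, 0, 0]]]'

```text
clock: 3.43
tcp_pos: [0.4773, -0.2038, 0.2307]
orientation: [0.677, 0.204, 0.678, -0.204]
wrist_force: [0.5, -0.7, -0.5]
finger_gap: 0.0002
```

```bash
cat >> h.py <<'E'
from scipy.spatial.transform import Rotation as R
def st():
    s=env.get_state(); q=s["orientation"]; M=R.from_quat(np.r_[q[1:],q[0]]).as_matrix()
    print("tcp",s["tcp_pos"].round(4),"zaz",np.degrees(np.arctan2(M[1,2],M[0,2])).round(2),"down",M[:,0].round(3),"F",s["wrist_force"].round(1),"t",round(s["clock"],2),"j",s["joint_pos"].round(2)); return s["tcp_pos"],M
def go(target):
    p,M=st(); print("to",target,"cm tool:",(M.T@(np.array(target)-p)*100).round(2))
E
python3 - <<'E'
from h import *
go([.5304,-.1529,.12])
E
```

```text
tcp [ 0.4773 -0.2038  0.2307] zaz -33.5 down [-0.001  0.    -1.   ] F [ 0.5 -0.7 -0.5] t 3.43 j [-0.56  0.21 -0.1   1.27 -0.    0.03]
to [0.5304, -0.1529, 0.12] cm tool: [11.07  7.18  1.63]
```

drive_tool --plan '[[[0, 2.4, 0.54, 0, 0, 0, 0], [0, 2.4, 0.54, 0, 0, 0, 0], [2.5, 2.4, 0.54, 0, 0, 0, 0], [4, 0, 0, 0, 0, 0, 0], [4, 0, 0, 0, 0, 0, 0]]]'

```text
clock: 3.85
tcp_pos: [0.5316, -0.1547, 0.1263]
orientation: [0.678, 0.204, 0.675, -0.205]
wrist_force: [-0.1, -0.3, -0.7]
finger_gap: -0.0001
```

```bash
python3 - <<'E'
from h import *
go([.5304,-.1529,.08])
im=env.read_camera("scene"); crop("s",im,295,175,80,80,8,"pics/sc1.png")
E
```

```text
tcp [ 0.5316 -0.1547  0.1263] zaz -33.63 down [ 0.003 -0.002 -1.   ] F [-0.1 -0.3 -0.7] t 3.85 j [-0.43  0.32 -0.2   1.04 -0.    0.16]
to [0.5304, -0.1529, 0.08] cm tool: [ 4.63  0.08 -0.22]
```

View pics/sc1.png

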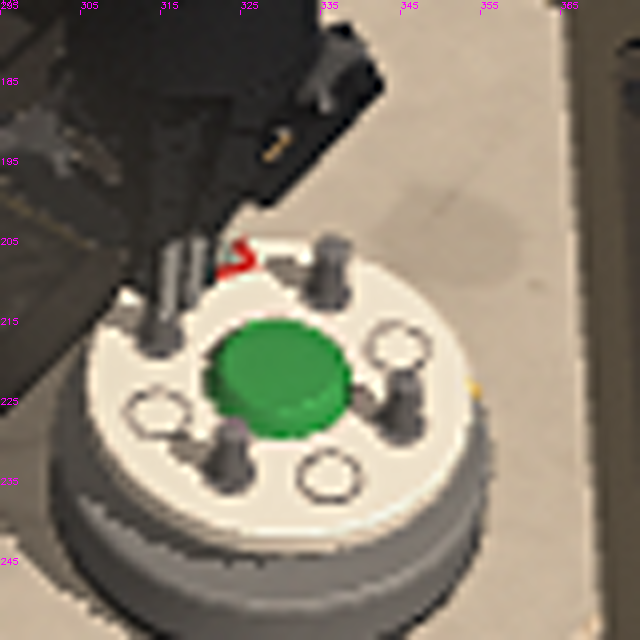

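```bash
python3 - <<'E'
from h import *
print(proj("scene",[[.531,-.154,.122],[.531,-.154,.126],[.531,-.153,.080],[.5304,-.1529,.066]]))
E
```

```text
[[315.63383469 213.06818612]
 [315.71380055 212.04334256]
 [314.59682014 223.79754461]
 [314.49984451 227.3210119 ]]
```

drive_tool --plan '[[[1.4, 0.1, -0.2, -0.5, 0, 0, 0], [1.4, 0, 0, 0, 0, 0, 0], [1.2, 0, 0, 0, 0, 0, 0], [0.4, 0, 0, 0, 0, 0, 0], [0, 0, 0, 0, 0, 0, 0]]]'

```text
clock: 4.32
tcp_pos: [0.528, -0.1526, 0.0819]
orientation: [0.677, 0.202, 0.678, -0.202]
wrist_force: [-0.3, 0.1, 0.6]
finger_gap: 0.0
```

```bash
python3 - <<'E'
from h import *
go([.5304,-.1529,.08])
E
```

```text
tcp [ 0.528  -0.1526  0.0819] zaz -33.24 down [-0.002  0.001 -1.   ] F [-0.3  0.1  0.6] t 4.32 j [-0.43  0.36 -0.27  0.94 -0.    0.15]
to [0.5304, -0.1529, 0.08] cm tool: [0.19 0.11 0.21]
```

drive_tool --plan '[[[0.1, 0.1, 0.5, 4, 0, 0, 0], [0, -0.01, 0.3, 4, 0, 0, 0], [0, -0.01, 0.3, 4, 0, 0, 0], [0, -0.01, 0.3, 4, 0, 0, 0], [0, -0.01, 0.3, 4, 0, 0, 0]]]'

```text
clock: 4.73
tcp_pos: [0.543, -0.1634, 0.083]
orientation: [0.632, 0.318, 0.631, -0.318]
wrist_force: [0.1, 0.1, -0.2]
finger_gap: 0.0002
```

drive_tool --plan '[[[0, -0.01, 0.3, 4, 0, 0, 0], [0, -0.01, 0.3, 4, 0, 0, 0], [0, -0.01, 0.3, 4, 0, 0, 0], [0, -0.01, 0.3, 4, 0, 0, 0], [0, -0.01, 0.3, 4, 0, 0, 0]]]'

```text
clock: 5.15
tcp_pos: [0.5498, -0.1762, 0.083]
orientation: [0.568, 0.423, 0.567, -0.422]
wrist_force: [0.4, 1.5, 0.7]
finger_gap: 0.0
```

drive_tool --plan '[[[0, -0.01, 0.3, 4, 0, 0, 0], [0, -0.01, 0.3, 4, 0, 0, 0], [0, -0.01, 0.3, 4, 0, 0, 0], [0, -0.01, 0.3, 4, 0, 0, 0], [0, -0.01, 0.3, 4, 0, 0, 0]]]'

```text
clock: 5.57
tcp_pos: [0.5518, -0.1912, 0.0831]
orientation: [0.486, 0.515, 0.484, -0.514]
wrist_force: [1.9, 1.0, -0.3]
finger_gap: -0.0001
```

```bash
python3 - <<'E'
from h import *
p,M=st(); d=p[:2]-[.507,-.189]; print("alpha",np.degrees(np.arctan2(d[1],d[0])),"r",np.hypot(*d))
im=env.read_camera("scene"); crop("s",im,295,175,80,80,8,"pics/sc2.png")
E
```

```text
tcp [ 0.5518 -0.1912  0.0831] zaz -93.38 down [ 0.002 -0.    -1.   ] F [ 1.9  1.  -0.3] t 5.57 j [-0.47  0.41 -0.19  0.97  0.    1.16]
alpha -2.85072842784475 r 0.04482649600053325
```

View pics/sc2.png

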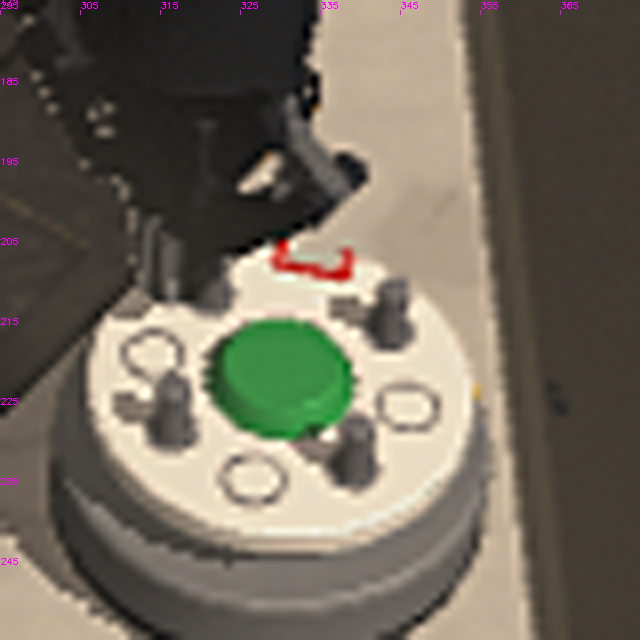

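```bash
cat >> h.py <<'E'
def ang(pts,z=.089,n="scene",c=(.507,-.189)):
    for uv in pts:
        p=atz(n,uv,z)[:2]-c; print(uv,"az",np.degrees(np.arctan2(p[1],p[0])).round(1),"r",np.hypot(*p).round(4))
E
python3 - <<'E'
from h import *
ang([(344,211),(339.5,228),(316.5,222.5)])
E
```

```text
(344, 211) az -112.3 r 0.044
(339.5, 228) az 158.7 r 0.0417
(316.5, 222.5) az 62.5 r 0.0404
```

drive_tool --plan '[[[0, -0.02, 0.31, 4, 0, 0, 0], [0, -0.02, 0.31, 4, 0, 0, 0], [0, -0.02, 0.31, 4, 0, 0, 0], [0, -0.02, 0.31, 4, 0, 0, 0], [0, -0.02, 0.31, 4, 0, 0, 0]]]'

```text
clock: 6.03
tcp_pos: [0.5479, -0.2062, 0.0828]
orientation: [0.389, 0.591, 0.388, -0.59]
wrist_force: [2.2, 1.2, 0.8]
finger_gap: -0.0002
```

drive_tool --plan '[[[0, -0.02, 0.31, 4, 0, 0, 0], [0, -0.02, 0.31, 4, 0, 0, 0], [0, -0.02, 0.31, 4, 0, 0, 0], [0, -0.02, 0.31, 4, 0, 0, 0], [0, -0.02, 0.31, 4, 0, 0, 0]]]'

```text
clock: 6.45
tcp_pos: [0.539, -0.2191, 0.0829]
orientation: [0.281, 0.65, 0.28, -0.649]
wrist_force: [2.3, 0.6, -0.3]
finger_gap: -0.0001
```

```bash
python3 - <<'E'
from h import *
p,M=st(); d=p[:2]-[.507,-.189]; print("alpha",np.degrees(np.arctan2(d[1],d[0])),"r",np.hypot(*d))
im=env.read_camera("scene"); crop("s",im,295,175,80,80,8,"pics/sc3.png")
E
```

```text
tcp [ 0.539  -0.2191  0.0829] zaz -133.29 down [ 0.002 -0.001 -1.   ] F [ 2.3  0.6 -0.3] t 6.45 j [-0.52  0.41 -0.19  0.97  0.    1.8 ]
alpha -43.2024021727314 r 0.043962879691089016
```

View pics/sc3.png

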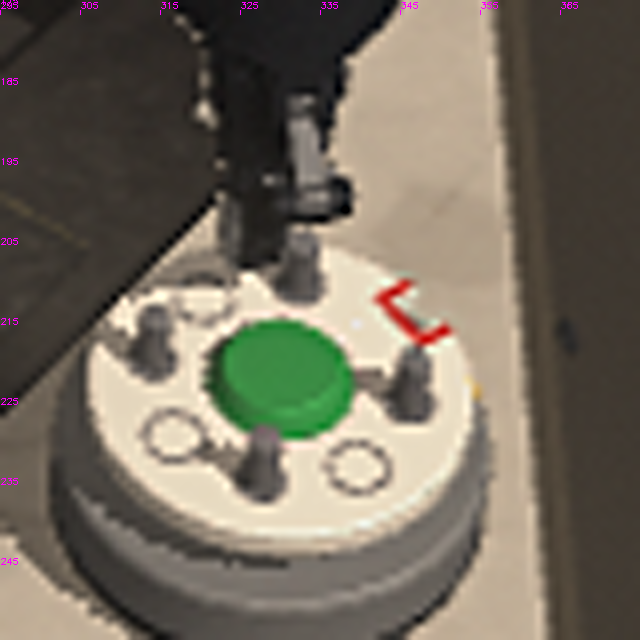

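```bash
python3 - <<'E'
from h import *
ang([(346,219),(327.5,229),(314,214),(332.5,205)])
E
```

```text
(346, 219) az -150.2 r 0.0413
(327.5, 229) az 113.8 r 0.04
(314, 214) az 21.5 r 0.0434
(332.5, 205) az -64.3 r 0.0443
```

drive_tool --plan '[[[0, -0.02, 0.31, 4, 0, 0, 0], [0, -0.02, 0.31, 4, 0, 0, 0], [0, -0.01, 0.27, 3.5, 0, 0, 0], [0, 0, 0.2, 2.5, 0, 0, 0], [0, 0, 0, 0, 0, 0, 0]]]'

```text
clock: 6.92
tcp_pos: [0.5301, -0.2258, 0.0826]
orientation: [0.201, 0.679, 0.2, -0.678]
wrist_force: [0.9, 0.2, 1.2]
finger_gap: 0.0003
```

```bash
python3 - <<'E'
from h import *
p,M=st(); d=p[:2]-[.507,-.189]; print("alpha",np.degrees(np.arctan2(d[1],d[0])),"r",np.hypot(*d))
im=env.read_camera("scene"); crop("s",im,295,175,80,80,8,"pics/sc4.png")
im=env.read_camera("top"); crop("s",im,280,200,65,60,10,"pics/tc4.png")
E
```

```text
tcp [ 0.5301 -0.2258  0.0826] zaz -147.12 down [ 0.001 -0.001 -1.   ] F [0.9 0.2 1.2] t 6.92 j [-0.54  0.4  -0.21  0.96 -0.    2.03]
alpha -57.94178463749945 r 0.04344081871255823
```

View pics/sc4.png

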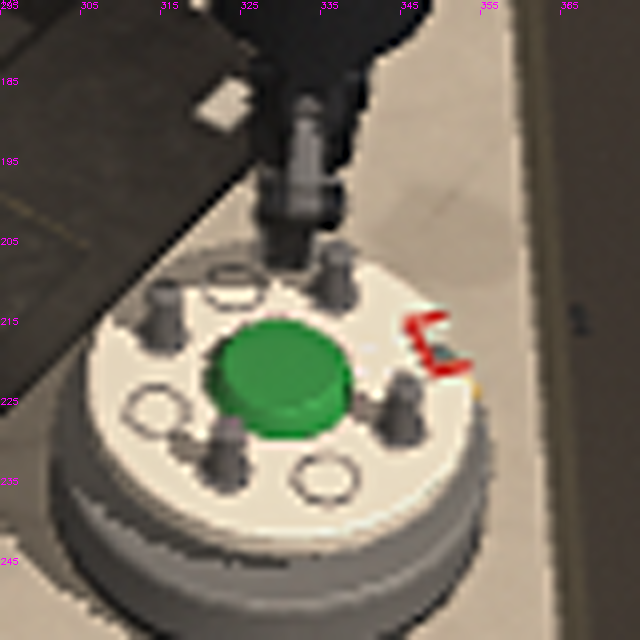

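View pics/tc4.png

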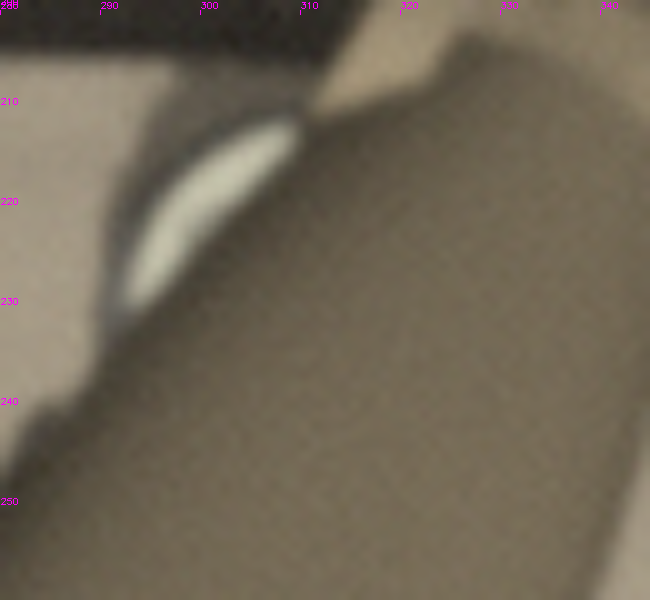

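```bash
python3 - <<'E'
from h import *
ang([(336.5,206.5),(344.7,221.5),(323.5,228),(315,211)])
ang([(346.5,215.2),(349.8,221)],z=.066)
ang([(350.7,214),(353,220.3)],z=.066)
ang([(354.5,223)],z=.05)
for a in (-120,-124,-127,-130):
    q=[]
    for x,y in ((-.063,.008),(-.054,.008),(-.054,-.008),(-.063,-.008)):
        t=np.radians(a-180);q.append([.507+x*np.cos(t)-y*np.sin(t),-.189+x*np.sin(t)+y*np.cos(t),.066])
    print(a,proj("scene",q).round(1).tolist())
E
```

```text
(336.5, 206.5) az -79.5 r 0.0427
(344.7, 221.5) az -163.3 r 0.0394
(323.5, 228) az 98.7 r 0.0405
(315, 211) az 7.4 r 0.0446
(346.5, 215.2) az -112.7 r 0.0544
(349.8, 221) az -135.3 r 0.0547
(350.7, 214) az -114.5 r 0.0667
(353, 220.3) az -134.2 r 0.0636
(354.5, 223) az -131.8 r 0.0702
-120 [[352.1, 218.1], [349.1, 219.1], [346.3, 214.9], [349.3, 213.9]]
-124 [[352.6, 219.4], [349.5, 220.2], [347.1, 215.9], [350.2, 215.0]]
-127 [[353.0, 220.3], [349.8, 221.0], [347.7, 216.6], [350.8, 215.9]]
-130 [[353.2, 221.3], [350.0, 221.8], [348.2, 217.4], [351.4, 216.8]]
```

drive_tool --plan '[[[0, 0, 0.1, 1, 0, 0, 0], [0, 0, 0.1, 1, 0, 0, 0], [0, 0, 0, 0, 0, 0, 0], [0, 0, -0.6, 0, 0, 0, 0], [0, 0, -0.5, 0, 0, 0, 0]]]'

```text
clock: 7.43
tcp_pos: [0.5372, -0.2202, 0.0811]
orientation: [-0.188, -0.681, -0.188, 0.682]
wrist_force: [-0.0, -0.6, 0.1]
finger_gap: -0.0002
```

drive_tool --plan '[[[-2, 0, 0, 0, 0, 0, 0], [-3, 0, 0, 0, 0, 0, 0], [-3, 1.2, 0.8, 0, 0, 0, 0], [-2, 2.7, 1.8, 0, 0, 0, 0], [0, 2.7, 1.8, 0, 0, 0, 0]]]'

```text
clock: 7.85
tcp_pos: [0.536, -0.3005, 0.1867]
orientation: [0.191, 0.683, 0.187, -0.68]
wrist_force: [0.3, 0.2, 0.0]
finger_gap: 0.0
```

drive_tool --plan '[[[0, 2.7, 1.8, 0, 0, 0, 0], [0, 2.7, 1.8, 0, 0, 0, 0], [0, 2.7, 1.8, 0, 0, 0, 0], [0, 1.2, 0.8, 0, 0, 0, 0], [0, 0, 0, 0, 0, 0, 0]]]'

```text
clock: 8.27
tcp_pos: [0.5273, -0.4147, 0.18]
orientation: [-0.187, -0.682, -0.187, 0.682]
wrist_force: [0.2, 0.1, 0.3]
finger_gap: 0.0
```

```bash
python3 - <<'E'
from h import *
st()
im=env.read_camera("scene"); crop("s",im,295,185,80,70,8,"pics/sc5.png")
im=env.read_camera("top"); crop("s",im,280,200,65,60,10,"pics/tc5.png")
E
```

```text
tcp [ 0.5273 -0.4147  0.18  ] zaz -149.36 down [-0.001 -0.001 -1.   ] F [0.2 0.1 0.3] t 8.27 j [-0.79  0.52  0.23  1.28 -0.    1.82]
```

View pics/sc5.png

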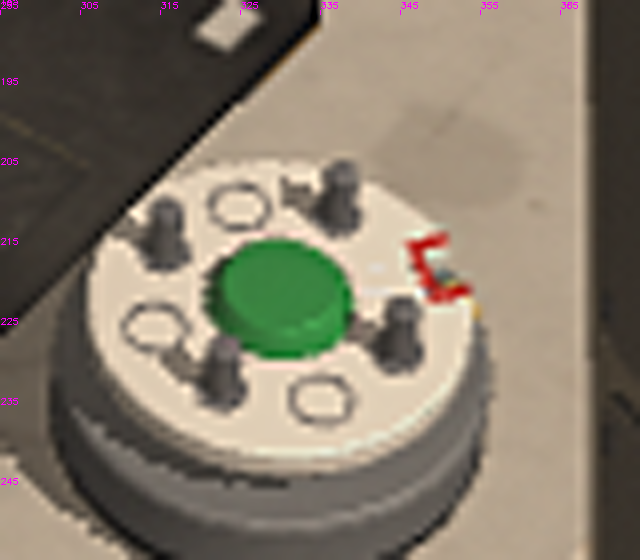

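View pics/tc5.png

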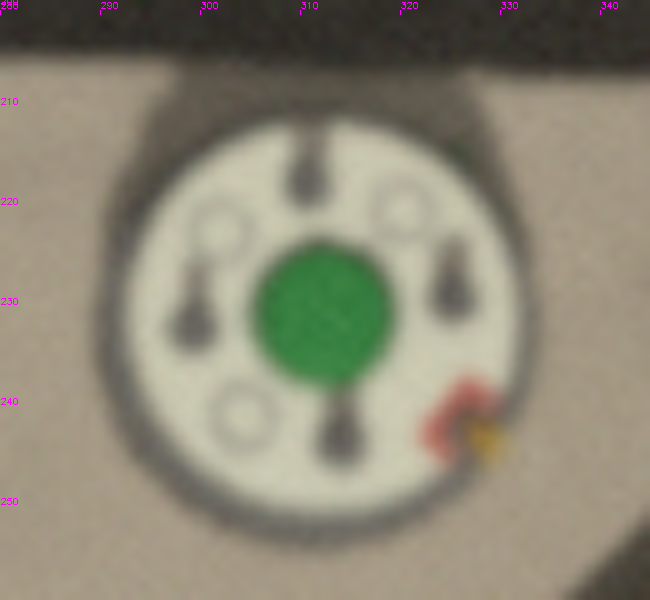

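```bash
python3 - <<'E'
from h import *
def cent(im,f,box):
    u,v,w,h=box; c=im[v:v+h,u:u+w].astype(float); wt=f(c); wt=np.clip(wt-.35*wt.max(),0,None); yy,xx=np.mgrid[v:v+h,u:u+w]; return (xx*wt).sum()/wt.sum(),(yy*wt).sum()/wt.sum(),wt.max()
red=lambda c:np.clip(c[...,0]-c[...,1]-15*0,0,None)*(np.abs(c[...,1]-c[...,2])<25)
yel=lambda c:np.clip(np.minimum(c[...,0]*.8,c[...,1])-c[...,2]-8,0,None)
acc={n:np.mean([env.read_camera(n).astype(float) for _ in range(4)],0) for n in("top","scene")}
np.savez("acc.npz",**acc)
for n,b in(("top",(318,234,16,16)),("scene",(343,211,16,16))):
    r=cent(acc[n],red,b);y=cent(acc[n],yel,b);print(n,"red",r,"yel",y)
    ang([r[:2]],z=.066,n=n)
    for z in(.04,.046,.0525): ang([y[:2]],z=z,n=n)
c=cv2.resize(acc["top"].astype(np.uint8)[230:256,312:340],None,fx=20,fy=20,interpolation=cv2.INTER_NEAREST);d=cv2.resize(acc["scene"].astype(np.uint8)[207:233,336:364],None,fx=20,fy=20,interpolation=cv2.INTER_NEAREST)
cv2.imwrite("pics/z5.png",cv2.resize(np.vstack([c,d])[:,:,::-1],None,fx=.57,fy=.57) if 0 else cv2.resize(np.hstack([c,d])[:,:,::-1],(790,367)))
E
```

```text
top red (np.float64(324.98064879759517), np.float64(241.0358372995992), np.float64(40.7875)) yel (np.float64(328.06216027874564), np.float64(243.47804878048777), np.float64(30.225))
(np.float64(324.98064879759517), np.float64(241.0358372995992)) az -127.7 r 0.0532
(np.float64(328.06216027874564), np.float64(243.47804878048777)) az -124.9 r 0.0671
(np.float64(328.06216027874564), np.float64(243.47804878048777)) az -125.6 r 0.0668
(np.float64(328.06216027874564), np.float64(243.47804878048777)) az -126.3 r 0.0665
scene red (np.float64(348.72153094975585), np.float64(218.2169633013073), np.float64(116.1875)) yel (np.float64(352.649550591795), np.float64(221.89490077422803), np.float64(33.02000000000001))
(np.float64(348.72153094975585), np.float64(218.2169633013073)) az -125.0 r 0.0548
(np.float64(352.649550591795), np.float64(221.89490077422803)) az -121.6 r 0.0709
(np.float64(352.649550591795), np.float64(221.89490077422803)) az -125.2 r 0.0682
(np.float64(352.649550591795), np.float64(221.89490077422803)) az -129.4 r 0.0657
```

View pics/z5.png

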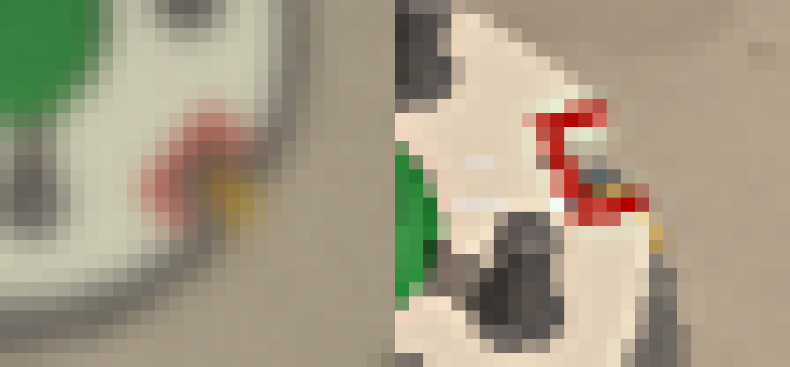

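```bash
python3 - <<'E'
from h import *
go([.507,-.189,.12])
E
```

```text
tcp [ 0.5282 -0.4105  0.1816] zaz -149.1 down [ 0. -0. -1.] F [ 0.3 -1.3 -0.5] t 8.77 j [-0.78  0.52  0.23  1.28 -0.    1.82]
to [0.507, -0.189, 0.12] cm tool: [  6.16 -20.1   -9.55]
```

drive_tool --plan '[[[0, -2.9, -1.36, 0, 0, 0, 0], [0, -2.9, -1.36, 0, 0, 0, 0], [0, -2.9, -1.36, 0, 0, 0, 0], [0, -2.9, -1.36, 0, 0, 0, 0], [0, -2.9, -1.36, 0, 0, 0, 0]]]'

```text
clock: 9.18
tcp_pos: [0.5116, -0.2503, 0.1814]
orientation: [0.188, 0.682, 0.188, -0.682]
wrist_force: [0.2, 0.1, 0.1]
finger_gap: 0.0001
```

drive_tool --plan '[[[0, -2.9, -1.36, 0, 0, 0, 0], [0, -2.7, -1.36, 0, 0, 0, 0], [2, 0, 0, 0, 0, 0, 0], [2, 0, 0, 0, 0, 0, 0], [2, 0, 0, 0, 0, 0, 0]]]'

```text
clock: 9.6
tcp_pos: [0.5072, -0.189, 0.1217]
orientation: [0.189, 0.682, 0.188, -0.681]
wrist_force: [0.5, -1.0, -1.7]
finger_gap: -0.0003
```

```bash
python3 - <<'E'
from h import *
go([.507,-.189,.085])
E
```

```text
tcp [ 0.5072 -0.189   0.1217] zaz -149.05 down [ 0.002 -0.001 -1.   ] F [ 0.5 -1.  -1.7] t 9.6 j [-0.5   0.3  -0.24  1.02 -0.    2.1 ]
to [0.507, -0.189, 0.085] cm tool: [ 3.67 -0.02  0.02]
```

Centred over the hub. Down to just above it (hub top at 76 mm).

drive_tool --plan '[[[1.5, 0, 0, 0, 0, 0, 0], [1.5, 0, 0, 0, 0, 0, 0], [0.8, 0, 0, 0, 0, 0, 0], [0.3, 0, 0, 0, 0, 0, 0], [0, 0, 0, 0, 0, 0, 0]]]'

```text
clock: 10.02
tcp_pos: [0.5063, -0.1896, 0.0799]
orientation: [-0.188, -0.681, -0.188, 0.682]
wrist_force: [-0.0, -0.3, 0.7]
finger_gap: -0.0001
```

drive_tool --plan '[[[0.1, 0, 0, 0, 0, 0, 0], [0.1, 0, 0, 0, 0, 0, 0], [0.1, 0, 0, 0, 0, 0, 0], [0.1, 0, 0, 0, 0, 0, 0], [0, 0, 0, 0, 0, 0, 0]]]'

```text
clock: 10.43
tcp_pos: [0.5068, -0.19, 0.0765]
orientation: [0.188, 0.682, 0.188, -0.682]
wrist_force: [-0.2, -0.9, 0.3]
finger_gap: 0.0001
```

drive_tool --plan '[[[0.05, 0, 0, 0, 0, 0, 0], [0.05, 0, 0, 0, 0, 0, 0], [0.05, 0, 0, 0, 0, 0, 0], [0.05, 0, 0, 0, 0, 0, 0], [0, 0, 0, 0, 0, 0, 0]]]'

```text
clock: 10.85
tcp_pos: [0.5068, -0.1901, 0.0751]
orientation: [0.188, 0.682, 0.188, -0.682]
wrist_force: [-1.3, 0.2, 5.7]
finger_gap: -0.0
```

drive_tool --plan '[[[0.05, 0, 0, 0, 0, 0, 0], [0.05, 0, 0, 0, 0, 0, 0], [0.05, 0, 0, 0, 0, 0, 0], [0.05, 0, 0, 0, 0, 0, 0], [0, 0, 0, 0, 0, 0, 0]]]'

```text
clock: 11.27
tcp_pos: [0.5068, -0.1901, 0.0731]
orientation: [0.188, 0.682, 0.188, -0.681]
wrist_force: [-2.4, 1.1, 6.2]
finger_gap: 0.0002
```

drive_tool --plan '[[[0.05, 0, 0, 0, 0, 0, 0], [0.05, 0, 0, 0, 0, 0, 0], [0.05, 0, 0, 0, 0, 0, 0], [0.05, 0, 0, 0, 0, 0, 0], [0, 0, 0, 0, 0, 0, 0]]]'

```text
clock: 11.68
tcp_pos: [0.5069, -0.1901, 0.0711]
orientation: [0.188, 0.682, 0.188, -0.681]
wrist_force: [-1.6, 0.1, 6.0]
finger_gap: 0.0001
```

drive_tool --plan '[[[0.05, 0, 0, 0, 0, 0, 0], [0.05, 0, 0, 0, 0, 0, 0], [0.05, 0, 0, 0, 0, 0, 0], [0.05, 0, 0, 0, 0, 0, 0], [0, 0, 0, 0, 0, 0, 0]]]'

```text
clock: 12.1
tcp_pos: [0.5069, -0.1901, 0.0692]
orientation: [0.188, 0.682, 0.188, -0.681]
wrist_force: [-2.3, 0.4, 5.3]
finger_gap: 0.0001
```

drive_tool --plan '[[[0.05, 0, 0, 0, 0, 0, 0], [0.05, 0, 0, 0, 0, 0, 0], [0.03, 0, 0, 0, 0, 0, 0], [0.03, 0, 0, 0, 0, 0, 0], [0, 0, 0, 0, 0, 0, 0]]]'

```text
clock: 12.52
tcp_pos: [0.5068, -0.1901, 0.0676]
orientation: [0.188, 0.682, 0.188, -0.681]
wrist_force: [-2.5, 1.3, 6.1]
finger_gap: -0.0003
```

drive_tool --plan '[[[0.03, 0, 0, 0, 0, 0, 0], [0.03, 0, 0, 0, 0, 0, 0], [0.03, 0, 0, 0, 0, 0, 0], [0.03, 0, 0, 0, 0, 0, 0], [0, 0, 0, 0, 0, 0, 0]]]'

```text
clock: 12.93
tcp_pos: [0.5069, -0.1901, 0.0664]
orientation: [0.188, 0.682, 0.188, -0.681]
wrist_force: [-1.2, 0.5, 6.1]
finger_gap: 0.0001
```

Home would be hub top at 66 mm; last fraction, watching for the force to rise.

drive_tool --plan '[[[0.03, 0, 0, 0, 0, 0, 0], [0.02, 0, 0, 0, 0, 0, 0], [0, 0, 0, 0, 0, 0, 0], [0, 0, 0, 0, 0, 0, 0], [0, 0, 0, 0, 0, 0, 0]]]'

```text
clock: 13.35
tcp_pos: [0.5069, -0.1901, 0.066]
orientation: [0.188, 0.682, 0.188, -0.681]
wrist_force: [-2.6, 0.8, 7.6]
finger_gap: -0.0002
```

drive_tool --plan '[[[0.02, 0, 0, 0, 0, 0, 0], [0.02, 0, 0, 0, 0, 0, 0], [0, 0, 0, 0, 0, 0, 0], [0, 0, 0, 0, 0, 0, 0], [0, 0, 0, 0, 0, 0, 0]]]'

```text
clock: 13.77
tcp_pos: [0.5069, -0.1901, 0.066]
orientation: [0.188, 0.682, 0.188, -0.681]
wrist_force: [-3.1, 1.4, 9.7]
finger_gap: 0.0
```

drive_tool --plan '[[[-0.3, 0, 0, 0, 0, 0, 0], [-1, 0, 0, 0, 0, 0, 0], [-3, 0, 0, 0, 0, 0, 0], [-3, 0, 0, 0, 0, 0, 0], [-3, 0, 0, 0, 0, 0, 0]]]'

```text
clock: 14.18
tcp_pos: [0.5062, -0.1897, 0.1689]
orientation: [-0.188, -0.681, -0.188, 0.682]
wrist_force: [0.7, 0.4, 0.6]
finger_gap: 0.0
```

drive_tool --plan '[[[0, 2.7, 1.6, 0, 0, 0, 0], [0, 2.7, 1.6, 0, 0, 0, 0], [0, 2.7, 1.6, 0, 0, 0, 0], [0, 2.7, 1.6, 0, 0, 0, 0], [0, 2.7, 1.6, 0, 0, 0, 0]]]'

```text
clock: 14.6
tcp_pos: [0.5072, -0.3483, 0.1684]
orientation: [0.188, 0.682, 0.188, -0.681]
wrist_force: [1.4, -0.0, -0.3]
finger_gap: -0.0
```

drive_tool --plan '[[[0, 2.7, 1.6, 0, 0, 0, 0], [0, 1.5, 0.9, 0, 0, 0, 0], [0, 0, 0, 0, 0, 0, 0], [0, 0, 0, 0, 0, 0, 0], [0, 0, 0, 0, 0, 0, 0]]]'

```text
clock: 15.02
tcp_pos: [0.507, -0.395, 0.1676]
orientation: [-0.188, -0.682, -0.188, 0.682]
wrist_force: [-0.8, 0.4, 0.5]
finger_gap: -0.0003
```

```bash
python3 - <<'E'
from h import *
st()
im=env.read_camera("scene"); a=im[185:255,295:375]
im2=env.read_camera("top"); b=im2[198:258,278:346]
a=cv2.resize(a,(400,350),interpolation=cv2.INTER_CUBIC);b=cv2.resize(b,(397,350),interpolation=cv2.INTER_CUBIC)
cv2.imwrite("pics/end.png",np.hstack([a,b])[:,:,::-1]); cv2.imwrite("pics/endtop.png",im2[:,:,::-1])
E
```

```text
tcp [ 0.507  -0.395   0.1676] zaz -149.16 down [-0.     0.001 -1.   ] F [-0.8  0.4  0.5] t 15.02 j [-0.79  0.47  0.12  1.22  0.    1.82]
```

View pics/end.png

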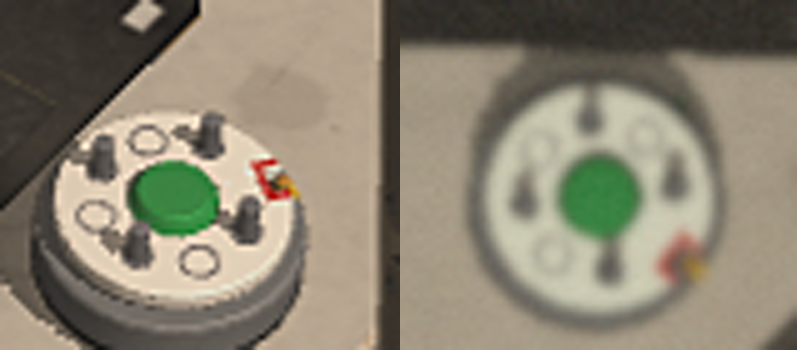

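View pics/endtop.png

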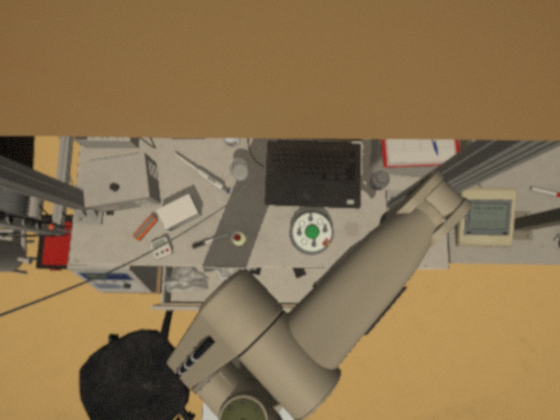

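```bash
python3 -c "
from workcell import env; print(env.hand_in())"
```

```text
the job is handed in; nothing more can be done
None
```

The turntable is home over the drive pin, by my last checks, and the job is handed in at about 15 s of the 72 s allowed. `hand_in` gave no verdict.

I pushed one finger post clockwise through about 93° with the closed fingertips. Then I drew back and looked before pressing. The notch measured -127.7° in the top view and -125.0° in the scene view. The pin measured between about -126° and -129°, depending on view and assumed height. That puts the two within about 3° of each other, roughly the notch's 3 mm of side play.

I then pressed on the hub centre in small steps, at about 5–6 N while it sank:
- **Depth:** the fingertip went from about 76 mm down to 66.0 mm, which puts the underside at 44 mm. That is well past the 1.5 mm where a misaligned notch would stop.
- **Stop:** at 66.0 mm it held while the force rose. The force reached 9.7 N, above the advised 5–8 N but far below the 50 N limit.

The final pictures show the turntable lying level, with the brass pin standing in the red notch. The arm is about 0.2 m away and touching nothing.

The bottle, marker, timer and jar looked unmoved. The rubber stopper was hidden under the arm in the last top picture, so I could not check it directly. No contact force showed while the arm passed over it.

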